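# Find the preheater's empty bay and push its cover open

### The job

Three of the preheater's four covers sit firmly on a heater cartridge, and one has an empty bay under it. With a fingertip, press the covers at their dimples, without leaning hard on them, until you find the one that rocks, then push its dimpled end down until that cover is fully open and leave it open, ready for the new cartridge. Pick nothing up and leave everything else where it stands.

Things in the scene. Friction and masses are not known exactly. Their poses are not given: they have to be found in the camera images.
- heater: preheater, fixed grey box 240 (x) x 268 (y) x 85 mm tall, turned by up to 0.4 rad; origin under its centre, +x away from the robot. Four identical metal covers lie flush in its flat top, centred at x -53 or 53, y -72 or 72 mm. Under three covers sits a heater cartridge that carries them; one bay (any, not seen from outside) is empty but for a low socket, clear to 50 mm deep, and its cover can tilt
- cover_1_press (a point): near left cover's round dimple, 16 mm across, the place to press: on the top face of a plate 90 (x) x 80 (y) x 4 mm, mid-width, 25 mm from the plate's centre towards the preheater's -x and 40 mm from its hinge line, which runs along y (60 mm of plate on the dimple's side, 30 mm on the slotted side). Moves with the cover; axes as the preheater's when level
- cover_1 (a joint): tilt of the near left cover, rad: 0 level (start), grows as the dimpled end goes down, stop at 0.70 (dimple 26 mm below level); the slotted end can dip to -0.10. Stiff hinge: over the empty bay 2 to 4 N at the dimple moves it and it stays where left. Over a cartridge it gives under 0.05
- cover_2_press (a point): near right cover's round dimple, 16 mm across, the place to press: on the top face of a plate 90 (x) x 80 (y) x 4 mm, mid-width, 25 mm from the plate's centre towards the preheater's -x and 40 mm from its hinge line, which runs along y (60 mm of plate on the dimple's side, 30 mm on the slotted side). Moves with the cover; axes as the preheater's when level
- cover_2 (a joint): tilt of the near right cover, rad: 0 level (start), grows as the dimpled end goes down, stop at 0.70 (dimple 26 mm below level); the slotted end can dip to -0.10. Stiff hinge: over the empty bay 2 to 4 N at the dimple moves it and it stays where left. Over a cartridge it gives under 0.05
- cover_3_press (a point): far left cover's round dimple, 16 mm across, the place to press: on the top face of a plate 90 (x) x 80 (y) x 4 mm, mid-width, 25 mm from the plate's centre towards the preheater's -x and 40 mm from its hinge line, which runs along y (60 mm of plate on the dimple's side, 30 mm on the slotted side). Moves with the cover; axes as the preheater's when level
- cover_3 (a joint): tilt of the far left cover, rad: 0 level (start), grows as the dimpled end goes down, stop at 0.70 (dimple 26 mm below level); the slotted end can dip to -0.10. Stiff hinge: over the empty bay 2 to 4 N at the dimple moves it and it stays where left. Over a cartridge it gives under 0.05
- cover_4_press (a point): far right cover's round dimple, 16 mm across, the place to press: on the top face of a plate 90 (x) x 80 (y) x 4 mm, mid-width, 25 mm from the plate's centre towards the preheater's -x and 40 mm from its hinge line, which runs along y (60 mm of plate on the dimple's side, 30 mm on the slotted side). Moves with the cover; axes as the preheater's when level
- cover_4 (a joint): tilt of the far right cover, rad: 0 level (start), grows as the dimpled end goes down, stop at 0.70 (dimple 26 mm below level); the slotted end can dip to -0.10. Stiff hinge: over the empty bay 2 to 4 N at the dimple moves it and it stays where left. Over a cartridge it gives under 0.05
- nozzle: round steel hot-air nozzle, 28 mm across and 24 mm tall, standing on the strip between the left and right covers; origin under its centre. Bystander
- paste_jar: small jar with a white cap, 36 mm across and 24 mm tall, standing on the same strip, farther away; origin under its centre. Bystander
- spare_cartridge: spare heater cartridge, upright ribbed ceramic block 76 x 50 x 73 mm tall, on the table just left (+y) of the preheater; origin under its centre. Bystander
- flux_bottle: bottle with black cap, 40 mm across and 95 mm tall, on the table just right (-y) of the preheater; origin under its centre. Bystander
- screwdriver: screwdriver lying on the table to the left. Bystander
- wick_spool: flat spool, 48 mm across and 18 mm tall, on the table to the right; origin under its centre. Bystander
- mug: white mug, 80 mm across and 90 mm tall, at the right; origin under its centre. Bystander

How it is judged (in metres and radians):
At the end, for the whole second after the job is handed in: The cover over the empty bay is tilted open by more than 0.5 rad (of 0.70) and at rest, the other three are level within 0.08 rad, and every bystander is within 20 mm of where it was (((value of joint cover_1 above 0.5 rad and velocity of joint cover_1 between -0.05 and 0.05 rad/s and value of joint cover_2 between -0.08 and 0.08 rad and value of joint cover_3 between -0.08 and 0.08 rad and value of joint cover_4 between -0.08 and 0.08 rad) or (value of joint cover_2 above 0.5 rad and velocity of joint cover_2 between -0.05 and 0.05 rad/s and value of joint cover_1 between -0.08 and 0.08 rad and value of joint cover_3 between -0.08 and 0.08 rad and value of joint cover_4 between -0.08 and 0.08 rad) or (value of joint cover_3 above 0.5 rad and velocity of joint cover_3 between -0.05 and 0.05 rad/s and value of joint cover_1 between -0.08 and 0.08 rad and value of joint cover_2 between -0.08 and 0.08 rad and value of joint cover_4 between -0.08 and 0.08 rad) or (value of joint cover_4 above 0.5 rad and velocity of joint cover_4 between -0.05 and 0.05 rad/s and value of joint cover_1 between -0.08 and 0.08 rad and value of joint cover_2 between -0.08 and 0.08 rad and value of joint cover_3 between -0.08 and 0.08 rad)) and distance of each of nozzle, paste_jar, spare_cartridge, flux_bottle, screwdriver, wick_spool, mug from where it was at the start of the episode below 0.02 m); the robot touches nothing.
It fails at once if leaned on the preheater or its covers with more than 80 N (contact force between heater and the fingers above 80 N or contact force between heater and the arm above 80 N).
It fails at once if a bystander was picked up or shifted by more than 20 mm (distance of any of nozzle, paste_jar, spare_cartridge, flux_bottle, screwdriver, wick_spool, mug from where it was at the start of the episode above 0.02 m).
It also fails if it takes over 45 s, if anything falls off the work surface, if the arm or the gripper's body presses on something with over 40 N, if the wrist force passes 120 N, or if a joint passes its speed limit or range.

### The arm

A 6-joint arm with a two-finger parallel gripper is mounted at the origin on the work surface. World frame = base frame: x ahead of the robot, y to its left, z up, the work surface at z = 0. Lengths are in m, angles in degrees, forces in N, time in s.
With the tool pointing down it reaches from about 0.3 to 0.775 m from the base axis. Payload 14.6 kg.
Tool frame: the origin (TCP) lies midway between the tips of the shut fingers; the grasp point (between the pads) lies 19 mm behind it; z points along the fingers, y is the direction in which the jaws open and shut (so a half turn about z gives the same grasp; the last joint's range is limited). The gripper opens to 85 mm and grips with 20 to 120 N. Pads are 22 mm wide; open, the fingers measure 114 mm over their backs; the gripper's body (76 mm by 85 mm) begins 54 mm behind the grasp point. The pads swing forward as they close: fully open they stand 13 mm farther back than shut.
Start: joints at [-80.134, 17.183, 87.147, -0, 75.671, -3.816], TCP at [0.13, -0.534, 0.231] pointing down, gripper open.
Joint ranges: [-173.82, 173.82], [-45.26, 126.66], [13.44, 144.39], [-59.66, 239.66], [0, 175.72], [-146.38, 146.38]. Speed limits (degrees/s): [127.2, 127.2, 147.25, 180, 180, 180].

### API

Orientations are given as a 3x3 rotation matrix whose columns are the frame's x, y, z axes.
In Python, from workcell import state, grab_frame, camera_info, close_job gives the robot as it stands.
- The arm moves only by the tool drive_tool, never from a script. Its argument "increments" is a list of rows, each a list of 7 numbers: the shift along the tool's x, y, z in cm, then the turn, a rotation vector about the tool's x, y, z in degrees, then the closure, from 0 (fully open) to 1 (shut). A call has 1 to 5 rows; each row shifts and turns the pose as measured when the row begins, along the tool's axes as they then stand; what a row does not reach is not made up. A row lasts 1/8 s, in which the tool goes at most 62.5 mm and 10.7 degrees, less where a joint would pass 70% of its speed; a pose out of reach is approached as far as the arm can. A call with a gripper value outside its range is refused whole. The fingers move at their own pace and stop on an object; the grip force is fixed at half the most. Time passes only in rows, so rows that do not move let the fingers close. It gives the time, the measured TCP pose, the force and the opening at its end, in the units of the state.
- state(): the state, without advancing time (a new reading comes with each control period).
- grab_frame(name): name is "scene" or "top"; returns the picture (480x640x3 uint8, blue, green, red); there is no depth.
- camera_info(name): a dict with "mtx" (3x3 intrinsics, pixels), "position" and "attitude" of the camera in the world. Camera axes: x right, y up, looking along -z (the intrinsics and any distortion apply to the point x, -y, -z); pixel columns grow to the right and rows downward; lengths in m; the calibration is good to about 2 mm. A picture is of the moment at which its call begins. camera_info takes no time and is no camera call.
- close_job(): hands the job in, once; it reports no verdict.
The state is a dict: "clock": time; "joints": joint angles; "qd": joint speeds; "tau": joint torques, N m; "tcp_pos": TCP position; "ee_rot": TCP orientation; "contact_force": force on the tool from outside, world axes, zero at the start; "ft_torque": the same for the moment, N m; "grip_width": finger opening in m.
Only numpy, scipy, OpenCV 4.12 (cv2) and the standard library are available. Lean on these libraries where they do the work, as an engineer would, in place of code of your own. Each camera call takes 0.05 s, during which the arm holds its last target.

## Working session

There is one attempt and no reset: what is moved stays moved. The work goes in short steps, Python scripts to look and compute and a tool call to move; the robot and the scene stay as the last step left them, time stands still between calls to the robot, and variables do not carry over. Pictures are saved under pics/ and viewed, and the job is handed in when it is done.

Besides the shell and the picture viewer there is one more tool, called after "Call:" as name([rows], argument=value, ...), one row to a line, values as JSON. drive_tool: Moves the arm, as the interface text tells. Its arguments: {"type":"object","properties":{"increments":{"type":"array","items":{"type":"array","items":{"type":"number"}}}},"required":["increments"]}

```bash
mkdir -p pics; python3 - <<'E'
from workcell import *
import cv2
s=state();print(s)
for n in("scene","top"):
    cv2.imwrite(f"pics/{n}0.png",grab_frame(n));print(n,camera_info(n))
E
```

```text
{'clock': 0.0, 'joints': array([-8.01333336e+01,  1.72169472e+01,  8.71810263e+01,  4.64638656e-04,
        7.56712905e+01, -3.81574828e+00]), 'qd': array([-0.05711437, -0.01621758,  0.07159507, -0.05668417, -0.06001087,
       -0.00145739]), 'tau': array([-4.86056360e-04, -5.43505025e+01, -3.61796415e+01, -4.68429459e-05,
        4.01182289e-03,  4.34698507e-05]), 'tcp_pos': array([ 0.13005583, -0.53415288,  0.23070333]), 'ee_rot': array([[ 9.71622249e-01,  2.36537871e-01, -1.99408553e-04],
       [ 2.36537939e-01, -9.71621522e-01,  1.19235041e-03],
       [ 8.82863855e-05, -1.20568187e-03, -9.99999269e-01]]), 'contact_force': array([-0.19532605,  0.38957888,  0.0620113 ]), 'ft_torque': array([-0.01125071, -0.05382731,  0.02733487]), 'grip_width': 0.08540210212852291}
scene {'mtx': array([[536.34997381,   0.        , 314.97063111],
       [  0.        , 536.34997381, 243.39225825],
       [  0.        ,   0.        ,   1.        ]]), 'position': array([ 1.32410333, -0.01631904,  0.86244905]), 'attitude': array([[ 6.94256490e-03, -6.92210194e-01,  7.21662558e-01],
       [ 9.99940593e-01,  1.08701308e-02,  8.06835366e-04],
       [-8.40306606e-03,  7.21614085e-01,  6.92244538e-01]])}
top {'mtx': array([[463.53527516,   0.        , 316.70578843],
       [  0.        , 463.53527516, 241.06491979],
       [  0.        ,   0.        ,   1.        ]]), 'position': array([ 0.36162441, -0.01032607,  1.33660234]), 'attitude': array([[-0.01572069,  0.99369798, -0.11098284],
       [-0.9997742 , -0.01720912, -0.01246608],
       [-0.01429743,  0.1107618 ,  0.99374414]])}
```

View pics/scene0.png

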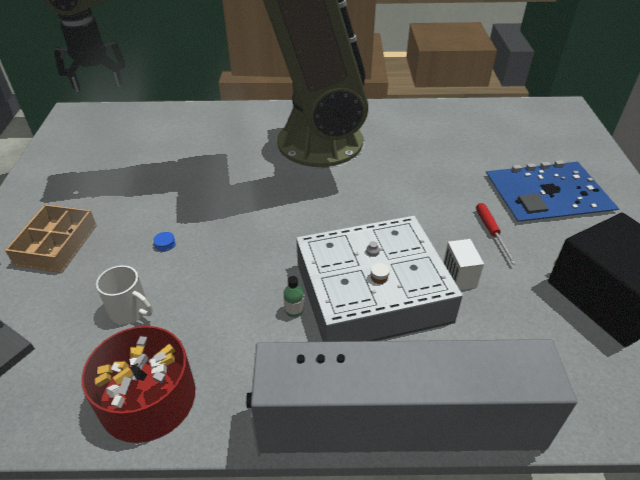

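View pics/top0.png

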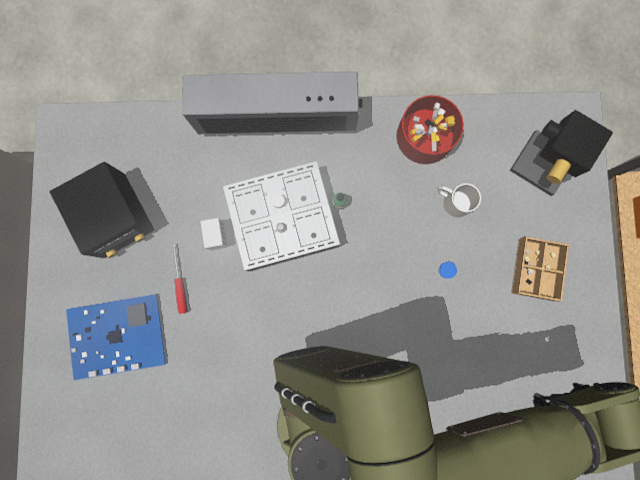

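```bash
python3 - <<'E'
import cv2
a=cv2.imread("pics/top0.png")[150:285,190:360]
cv2.imwrite("pics/topz.png",cv2.resize(a,None,fx=4.4,fy=4.4,interpolation=cv2.INTER_CUBIC))
a=cv2.imread("pics/scene0.png")[205:350,280:480]
cv2.imwrite("pics/scz.png",cv2.resize(a,None,fx=4,fy=4,interpolation=cv2.INTER_CUBIC))
E
```

```text
(no output)
```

View pics/topz.png

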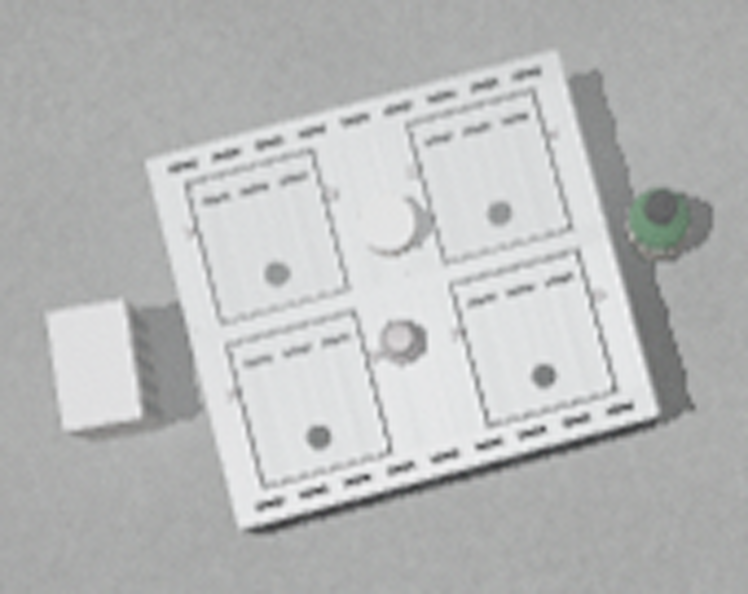

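View pics/scz.png

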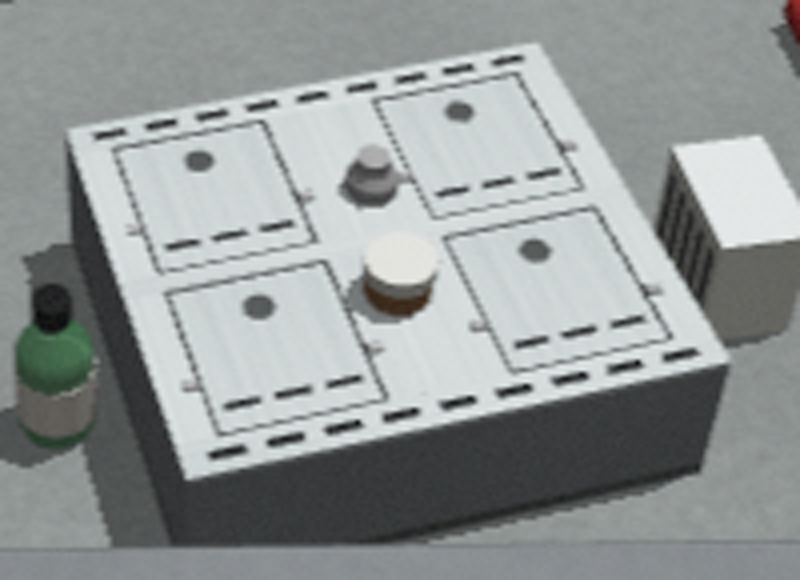

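Both views show the four dimples clearly. In the top crop, they are at about (318,437), (543,376), (277,274) and (500,213); in the scene crop, at about (459,111), (199,160), (535,250) and (259,306). Next I'll refine them by mask and triangulate.

```bash
cat > h.py <<'E'
import numpy as np,cv2
from workcell import *
def cen(img,p,r=5):
    g=cv2.cvtColor(img,cv2.COLOR_BGR2GRAY).astype(float)
    u,v=[int(round(t)) for t in p]
    w=g[v-r:v+r+1,u-r:u+r+1]; m=np.clip(np.percentile(w,75)-25-w,0,None)
    yy,xx=np.mgrid[v-r:v+r+1,u-r:u+r+1]
    return np.array([(m*xx).sum(),(m*yy).sum()])/m.sum()
def ray(n,p):
    c=camera_info(n);d=np.linalg.inv(c["mtx"])@[p[0],p[1],1];d=c["attitude"]@(d*[1,-1,-1]);return np.array(c["position"]),d/np.linalg.norm(d)
def onz(n,p,z):
    o,d=ray(n,p);return o+d*(z-o[2])/d[2]
def proj(n,X):
    c=camera_info(n);q=c["attitude"].T@(np.asarray(X)-c["position"]);q=q*[1,-1,-1];q=c["mtx"]@q;return q[:2]/q[2]
def tri(p,q):
    A=np.zeros((3,3));b=np.zeros(3);L=[]
    for n,x in(("top",p),("scene",q)):
        o,d=ray(n,x);M=np.eye(3)-np.outer(d,d);A+=M;b+=M@o;L.append((o,M))
    X=np.linalg.solve(A,b);return X,[np.linalg.norm(M@(X-o)) for o,M in L]
E
python3 - <<'E'
from h import *
t=cv2.imread("pics/top0.png");s=cv2.imread("pics/scene0.png")
T=np.array([(318,437),(543,376),(277,274),(500,213)])/4.4+[190,150]
S=np.array([(459,111),(199,160),(535,250),(259,306)])/4+[280,205]
P=[]
for a,b in zip(T,S):
    a2=cen(t,a,4);b2=cen(s,b,5);X,e=tri(a2,b2);P.append(X);print(a-a2,b-b2,X.round(4),np.round(e,4), onz("top",a2,.085).round(4),onz("scene",b2,.085).round(4))
P=np.array(P)
v=P[2]+P[3]-P[0]-P[1];print("yaw",np.degrees(np.arctan2(v[1],v[0])),np.linalg.norm(v)/2)
v=P[0]+P[2]-P[1]-P[3];print("yaw",np.degrees(np.arctan2(-v[0],v[1])),np.linalg.norm(v)/2)
# bystander heights: nozzle top, jar top
for nm,a,b in(("noz",(402,337),(374,155)),("jar",(393,220),(400,252)),("cart corner",(123,300),(760,138)),("flux",(661,207),(52,297))):
    print(nm,tri(np.array(a)/4.4+[190,150],np.array(b)/4+[280,205]))
E
```

```text
[0.18162852 0.43987862] [0.34696459 0.31112985] [0.4825 0.1533 0.0851] [0.0007 0.0007] [0.4826 0.1541 0.085 ] [0.4825 0.1526 0.085 ]
[0.18556959 0.50200075] [0.42600768 0.1950096 ] [0.5183 0.0136 0.085 ] [0.0009 0.0009] [0.5183 0.0146 0.085 ] [0.5183 0.0127 0.085 ]
[0.45454545 0.50546669] [0.47124041 0.33127709] [0.5852 0.1794 0.085 ] [0.0007 0.0007] [0.5853 0.1801 0.085 ] [0.5853 0.1786 0.085 ]
[0.49453671 0.41870629] [0.4858209  0.22955224] [0.6211 0.0399 0.0849] [0.0008 0.0008] [0.6211 0.0408 0.085 ] [0.6212 0.0391 0.085 ]
yaw 14.30029809367229 0.10599603407548196
yaw 14.38992216854077 0.14409173234342862
noz (array([0.5396969 , 0.10042064, 0.10717236]), [np.float64(0.0011781463491347124), np.float64(0.001178146349134686)])
jar (array([0.61151259, 0.10578481, 0.11119925]), [np.float64(0.0019164787261758526), np.float64(0.00191647872617587)])
cart corner (array([0.56275822, 0.27484044, 0.13696796]), [np.float64(0.01152120304804952), np.float64(0.011521203048049532)])
flux (array([ 0.62043451, -0.06069259,  0.09163685]), [np.float64(0.00011823650232258267), np.float64(0.00011823650232257245)])
```

Call:
drive_tool([
  [2, -1.7, 0, 0, 0, 0, 1],
  [4.2, -3.65, 0, 0, 0, 0, 1],
  [4.2, -3.65, 0, 0, 0, 0, 1],
  [4.2, -3.65, 0, 0, 0, 0, 1],
  [4.2, -3.65, 0, 0, 0, 0, 1],
])

```text
clock: 0.72
tcp_pos: [0.2759, -0.3269, 0.229]
ee_rot: [[0.973, 0.231, -0.001], [0.231, -0.973, 0.004], [-0.0, -0.004, -1.0]]
contact_force: [1.1, -0.6, -0.4]
grip_width: 0.0002
```

Call:
drive_tool([
  [4.5, -3.95, 0, 0, 0, 0, 1],
  [4.5, -3.95, 0, 0, 0, 0, 1],
  [4.5, -3.95, 0, 0, 0, 0, 1],
  [4.5, -3.95, 1, 0, 0, 0, 1],
  [4.5, -3.95, 2, 0, 0, 0, 1],
])

```text
clock: 1.35
tcp_pos: [0.4521, -0.0758, 0.2012]
ee_rot: [[0.973, 0.23, 0.002], [0.23, -0.973, 0.003], [0.003, -0.003, -1.0]]
contact_force: [0.6, -0.9, 0.1]
grip_width: -0.0
```

```bash
cat >> h.py <<'E'
P={1:(.4825,.1533,.085),2:(.5183,.0136,.085),3:(.5852,.1794,.085),4:(.6211,.0399,.085)}
def to(k,z=.085):
    s=state();R=s["ee_rot"];d=np.array([*P[k][:2],z])-s["tcp_pos"]
    yaw=np.degrees(np.arctan2(R[1,0],R[0,0]))
    # tilt correction: rotvec (tool) to bring to straight down with yaw 14.34
    from scipy.spatial.transform import Rotation as Ro
    a=np.radians(14.34);G=np.array([[np.cos(a),np.sin(a),0],[np.sin(a),-np.cos(a),0],[0,0,-1]])
    print("d tool cm",(R.T@d*100).round(2),"rot",np.degrees(Ro.from_matrix(R.T@G).as_rotvec()).round(2),"tcp",s["tcp_pos"].round(4),"F",s["contact_force"].round(1),"t",s["clock"], "J",s["joints"].round(0))
E
python3 -c "
from h import *;to(2)"
```

```text
d tool cm [ 8.47 -7.15 11.66] rot [-0.14 -0.16 -1.03] tcp [ 0.4521 -0.0758  0.2012] F [ 0.6 -0.9  0.1] t 1.35 J [-14.   7. 104.   0.  69.  62.]
```

Call:
drive_tool([
  [3.5, -3.0, 2.5, 0, 0, -0.5, 1],
  [3.5, -3.0, 2.5, 0, 0, -0.5, 1],
  [1.4, -1.1, 2.5, 0, 0, 0, 1],
  [0, 0, 1.5, 0, 0, 0, 1],
  [0, 0, 0, 0, 0, 0, 1],
])

```text
clock: 1.98
tcp_pos: [0.5185, 0.0196, 0.1066]
ee_rot: [[0.968, 0.253, -0.001], [0.253, -0.968, 0.003], [-0.001, -0.003, -1.0]]
contact_force: [0.1, 0.2, 0.5]
grip_width: -0.0003
```

```bash
python3 -c "
from h import *;to(2)"
```

```text
d tool cm [-0.17  0.59  2.16] rot [-0.19  0.03  0.3 ] tcp [0.5185 0.0196 0.1066] F [0.1 0.2 0.5] t 1.975 J [-2. 21. 99.  0. 59. 73.]
```

Call:
drive_tool([
  [-0.17, 0.6, 0.8, 0, 0, 0, 1],
  [0, 0, 0.8, 0, 0, 0, 1],
  [0, 0, 0.2, 0, 0, 0, 1],
])

```text
clock: 2.35
tcp_pos: [0.5186, 0.0112, 0.0895]
ee_rot: [[0.968, 0.25, 0.002], [0.25, -0.968, 0.003], [0.002, -0.002, -1.0]]
contact_force: [-0.2, 0.3, 0.2]
grip_width: -0.0002
```

```bash
python3 -c "
from h import *;to(2)"
```

```text
d tool cm [ 0.03 -0.24  0.45] rot [-0.13 -0.13  0.15] tcp [0.5186 0.0112 0.0895] F [-0.2  0.3  0.2] t 2.35 J [ -3.  23. 100.   0.  57.  73.]
```

Call:
drive_tool([
  [0, -0.2, 0.3, 0, 0, 0, 1],
  [0, 0, 0.2, 0, 0, 0, 1],
])

```text
clock: 2.6
tcp_pos: [0.5182, 0.0131, 0.0847]
ee_rot: [[0.968, 0.25, 0.002], [0.25, -0.968, 0.003], [0.003, -0.002, -1.0]]
contact_force: [-2.0, 0.3, 2.1]
grip_width: -0.0001
```

Call:
drive_tool([
  [0, 0, 0.2, 0, 0, 0, 1],
])

```text
clock: 2.72
tcp_pos: [0.5182, 0.0131, 0.0827]
ee_rot: [[0.968, 0.25, 0.002], [0.25, -0.968, 0.003], [0.003, -0.002, -1.0]]
contact_force: [-1.6, -1.2, 2.3]
grip_width: -0.0
```

Call:
drive_tool([
  [0, 0, 0.2, 0, 0, 0, 1],
])

```text
clock: 2.85
tcp_pos: [0.5182, 0.0131, 0.0808]
ee_rot: [[0.968, 0.25, 0.003], [0.25, -0.968, 0.003], [0.003, -0.002, -1.0]]
contact_force: [-1.4, -0.4, 2.0]
grip_width: -0.0003
```

The cover gives way under a steady ~2 N. I'll keep pushing to confirm.

Call:
drive_tool([
  [0, 0, 0.2, 0, 0, 0, 1],
  [0, 0, 0.2, 0, 0, 0, 1],
])

```text
clock: 3.1
tcp_pos: [0.5186, 0.0132, 0.0768]
ee_rot: [[0.968, 0.25, 0.004], [0.25, -0.968, 0.003], [0.004, -0.002, -1.0]]
contact_force: [0.5, 0.4, 3.1]
grip_width: -0.0001
```

Call:
drive_tool([
  [0, 0, 0.2, 0, 0, 0, 1],
  [0, 0, 0.2, 0, 0, 0, 1],
])

```text
clock: 3.35
tcp_pos: [0.5192, 0.0133, 0.0728]
ee_rot: [[0.968, 0.25, 0.005], [0.25, -0.968, 0.003], [0.006, -0.001, -1.0]]
contact_force: [0.8, 1.2, 3.1]
grip_width: 0.0002
```

Call:
drive_tool([
  [0, 0, 0.2, 0, 0, 0, 1],
  [0, 0, 0.2, 0, 0, 0, 1],
])

```text
clock: 3.6
tcp_pos: [0.5193, 0.0133, 0.0686]
ee_rot: [[0.968, 0.25, 0.005], [0.25, -0.968, 0.003], [0.006, -0.001, -1.0]]
contact_force: [1.7, -0.4, 3.0]
grip_width: 0.0002
```

Call:
drive_tool([
  [0, 0, 0.15, 0, 0, 0, 1],
])

```text
clock: 3.72
tcp_pos: [0.5192, 0.0133, 0.0669]
ee_rot: [[0.968, 0.25, 0.005], [0.25, -0.968, 0.003], [0.006, -0.001, -1.0]]
contact_force: [0.3, -0.0, 2.5]
grip_width: -0.0002
```

Call:
drive_tool([
  [0, 0, 0.15, 0, 0, 0, 1],
])

```text
clock: 3.85
tcp_pos: [0.5192, 0.0132, 0.0653]
ee_rot: [[0.968, 0.25, 0.005], [0.25, -0.968, 0.003], [0.005, -0.001, -1.0]]
contact_force: [0.1, 0.1, 1.6]
grip_width: -0.0005
```

Call:
drive_tool([
  [0, 0, 0.1, 0, 0, 0, 1],
])

```text
clock: 3.98
tcp_pos: [0.5191, 0.0133, 0.0641]
ee_rot: [[0.968, 0.25, 0.005], [0.25, -0.968, 0.003], [0.005, -0.001, -1.0]]
contact_force: [-0.3, 0.1, 1.7]
grip_width: 0.0001
```

Call:
drive_tool([
  [0, 0, 0.1, 0, 0, 0, 1],
])

```text
clock: 4.1
tcp_pos: [0.519, 0.0133, 0.063]
ee_rot: [[0.968, 0.25, 0.005], [0.25, -0.968, 0.003], [0.005, -0.002, -1.0]]
contact_force: [-0.8, 0.8, 2.9]
grip_width: -0.0001
```

Call:
drive_tool([
  [0, 0, 0.1, 0, 0, 0, 1],
])

```text
clock: 4.22
tcp_pos: [0.5191, 0.0133, 0.062]
ee_rot: [[0.968, 0.25, 0.005], [0.25, -0.968, 0.003], [0.005, -0.001, -1.0]]
contact_force: [0.7, 0.4, 2.0]
grip_width: 0.0001
```

Call:
drive_tool([
  [0, 0, 0.1, 0, 0, 0, 1],
])

```text
clock: 4.35
tcp_pos: [0.519, 0.0133, 0.0609]
ee_rot: [[0.968, 0.25, 0.004], [0.25, -0.968, 0.003], [0.005, -0.002, -1.0]]
contact_force: [0.0, -0.3, 1.7]
grip_width: 0.0001
```

Call:
drive_tool([
  [0, 0, 0.1, 0, 0, 0, 1],
])

```text
clock: 4.47
tcp_pos: [0.519, 0.0133, 0.0598]
ee_rot: [[0.968, 0.25, 0.004], [0.25, -0.968, 0.003], [0.005, -0.001, -1.0]]
contact_force: [-1.0, -0.4, 1.7]
grip_width: 0.0001
```

Call:
drive_tool([
  [0, 0, 0.1, 0, 0, 0, 1],
])

```text
clock: 4.6
tcp_pos: [0.519, 0.0133, 0.0587]
ee_rot: [[0.968, 0.25, 0.004], [0.25, -0.968, 0.003], [0.005, -0.002, -1.0]]
contact_force: [-0.7, -0.1, 2.0]
grip_width: 0.0
```

Call:
drive_tool([
  [0, 0, 0.1, 0, 0, 0, 1],
])

```text
clock: 4.72
tcp_pos: [0.5191, 0.0132, 0.0578]
ee_rot: [[0.968, 0.25, 0.004], [0.25, -0.968, 0.003], [0.005, -0.001, -1.0]]
contact_force: [-3.0, -0.1, 10.1]
grip_width: 0.0001
```

Call:
drive_tool([
  [0, 0, 0.1, 0, 0, 0, 1],
])

```text
clock: 4.85
tcp_pos: [0.5193, 0.0133, 0.0576]
ee_rot: [[0.968, 0.25, 0.005], [0.25, -0.968, 0.003], [0.005, -0.001, -1.0]]
contact_force: [-8.3, -0.7, 21.0]
grip_width: 0.0002
```

Call:
drive_tool([
  [0, 0, 0.1, 0, 0, 0, 1],
])

```text
clock: 4.97
tcp_pos: [0.5193, 0.0132, 0.0576]
ee_rot: [[0.968, 0.25, 0.005], [0.25, -0.968, 0.003], [0.006, -0.001, -1.0]]
contact_force: [-9.4, -0.4, 20.6]
grip_width: 0.0005
```

The force jumped to ~20 N at a depth of 27 mm, so the cover is at its end stop. I'll retract straight up.

Call:
drive_tool([
  [0, 0, -1, 0, 0, 0, 1],
  [0, 0, -3, 0, 0, 0, 1],
  [0, 0, -4, 0, 0, 0, 1],
  [0, 0, -5, 0, 0, 0, 1],
  [-4, 2, -2, 0, 0, 0, 1],
])

```text
clock: 5.6
tcp_pos: [0.4839, -0.0161, 0.2104]
ee_rot: [[0.968, 0.252, 0.0], [0.252, -0.968, 0.003], [0.001, -0.003, -1.0]]
contact_force: [-0.5, -0.2, -0.4]
grip_width: 0.0001
```

Call:
drive_tool([
  [-4.5, 4, 0, 0, 0, 0, 1],
  [-4.5, 4, 0, 0, 0, 0, 1],
  [-4.5, 4, 0, 0, 0, 0, 1],
  [-2, 2, 0, 0, 0, 0, 1],
  [0, 0, 0, 0, 0, 0, 1],
])

```text
clock: 6.22
tcp_pos: [0.3642, -0.1961, 0.2125]
ee_rot: [[0.968, 0.252, 0.005], [0.252, -0.968, 0.001], [0.005, 0.0, -1.0]]
contact_force: [0.5, 0.2, 0.1]
grip_width: 0.0001
```

```bash
python3 - <<'E'
from h import *
for n,(r0,r1,c0,c1),f in(("top",(150,285,190,360),4.4),("scene",(205,350,280,480),4)):
    i=grab_frame(n);cv2.imwrite(f"pics/{n}1.png",i)
    cv2.imwrite(f"pics/{n}1z.png",cv2.resize(i[r0:r1,c0:c1],None,fx=f,fy=f,interpolation=cv2.INTER_CUBIC))
s=state();print(s["clock"],s["tcp_pos"],s["contact_force"])
E
```

```text
6.325 [ 0.36510622 -0.19487825  0.21240299] [ 0.56148886  0.38789575 -0.31349139]
```

View pics/top1z.png

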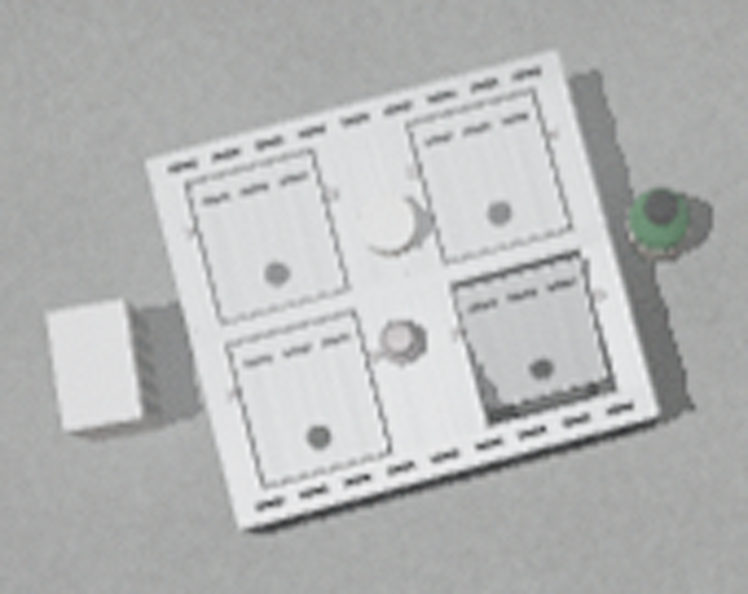

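View pics/scene1z.png

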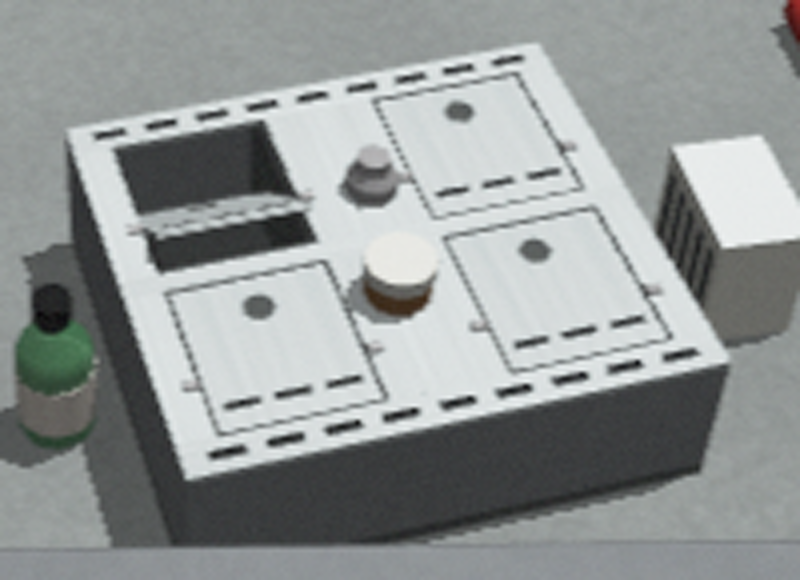

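View pics/scene1.png

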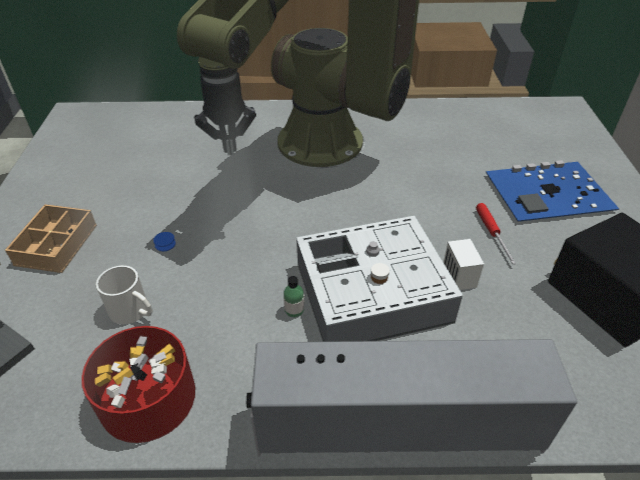

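The near right cover is open: its dimple moved to about (541,370) in the top crop, and in the scene view it appears edge-on at about (220,210). The other covers and the bystanders look unchanged. I'll do one numeric tilt check and a difference check, then hand in.

```bash
python3 - <<'E'
from h import *
t=cv2.imread("pics/top1.png");print("meas",cen(t,(312.6,233.6),3))
a=np.radians(14.34);u=np.array([np.cos(a),np.sin(a),0]);H=np.array(P[2])+.04*u-[0,0,.002]
for th in(0,.3,.5,.6,.7):
    X=H-u*(.04*np.cos(th)-.002*np.sin(th)*-1*-1)+np.array([0,0,.002*np.cos(th)-.04*np.sin(th)]);print(th,proj("top",X).round(2),X.round(4))
a0=cv2.imread("pics/scene0.png");b=cv2.imread("pics/scene1.png")
d=cv2.absdiff(a0,b).max(2)>40;d=d.astype(np.uint8)
n,l,st,c=cv2.connectedComponentsWithStats(d);print([s.tolist() for s in st[1:] if s[4]>6])
E
```

```text
meas [312.68191721 233.40849673]
0 [313.59 234.95] [0.5183 0.0136 0.085 ]
0.3 [313.45 234.66] [0.5206 0.0142 0.0731]
0.5 [313.18 233.79] [0.524  0.0151 0.0656]
0.6 [312.99 233.17] [0.5262 0.0156 0.0621]
0.7 [312.78 232.44] [0.5287 0.0162 0.0588]
[[179, 0, 27, 28, 186], [293, 0, 9, 6, 20], [282, 0, 58, 51, 759], [338, 0, 8, 3, 16], [347, 0, 72, 133, 4364], [284, 2, 7, 9, 24], [340, 7, 8, 23, 94], [278, 10, 16, 25, 102], [187, 14, 55, 27, 699], [277, 23, 6, 4, 9], [274, 28, 3, 7, 8], [337, 29, 10, 19, 47], [229, 31, 21, 33, 355], [278, 33, 5, 7, 12], [350, 34, 7, 7, 27], [343, 49, 4, 3, 8], [194, 68, 80, 117, 3661], [273, 75, 20, 11, 117], [287, 84, 5, 4, 9], [338, 147, 21, 13, 134], [330, 153, 49, 38, 1039], [40, 154, 187, 64, 5342], [328, 158, 8, 4, 17], [240, 189, 56, 25, 551], [310, 191, 28, 9, 56], [145, 216, 90, 50, 1971], [309, 236, 49, 37, 1081]]
```

The shading around the dimple makes the centroid a weak measure (about 0.56), so I'll check with the plate's edges.

```bash
python3 - <<'E'
from h import *
a=np.radians(14.34);u=np.array([np.cos(a),np.sin(a),0]);w=np.array([-np.sin(a),np.cos(a),0]);H=np.array(P[2])+.04*u-[0,0,.002]
def pt(s,y,th,h=.002): # s along dimple side
    return H+w*y-u*s*np.cos(th)-np.array([0,0,s*np.sin(th)])+h*(np.array([0,0,np.cos(th)])-u*np.sin(th))
for n,(r0,c0,hh,ww),f in(("top",(195,285,60,60),10),("scene",(225,298,60,80),10)):
    im=cv2.resize(cv2.imread(f"pics/{n}1.png")[r0:r0+hh,c0:c0+ww],None,fx=f,fy=f,interpolation=cv2.INTER_CUBIC)
    for th,col in((.5,(0,0,255)),(.6,(0,200,255)),(.7,(0,255,0))):
        for s in(-.03,.04,.06):
            for y in(-.04,-.02,0,.02,.04):
                q=(proj(n,pt(s,y,th))-[c0,r0]+.5)*f;cv2.circle(im,tuple(int(v) for v in q),4,col,-1)
    cv2.imwrite(f"pics/chk_{n}.png",im)
E
```

```text
(no output)
```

View pics/chk_top.png

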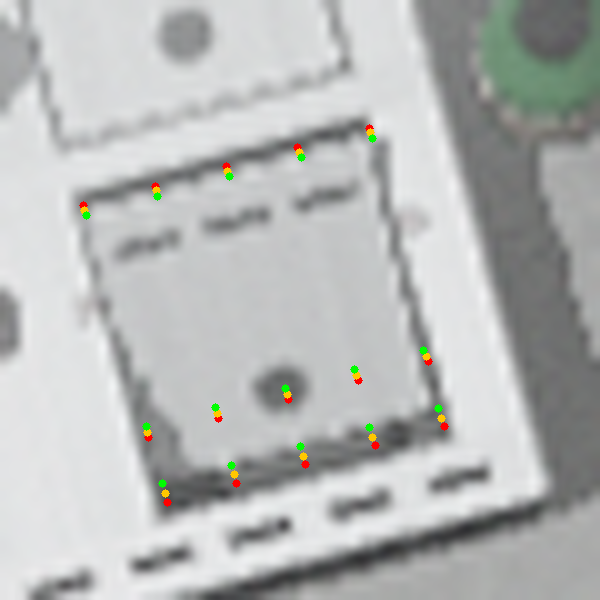

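View pics/chk_scene.png

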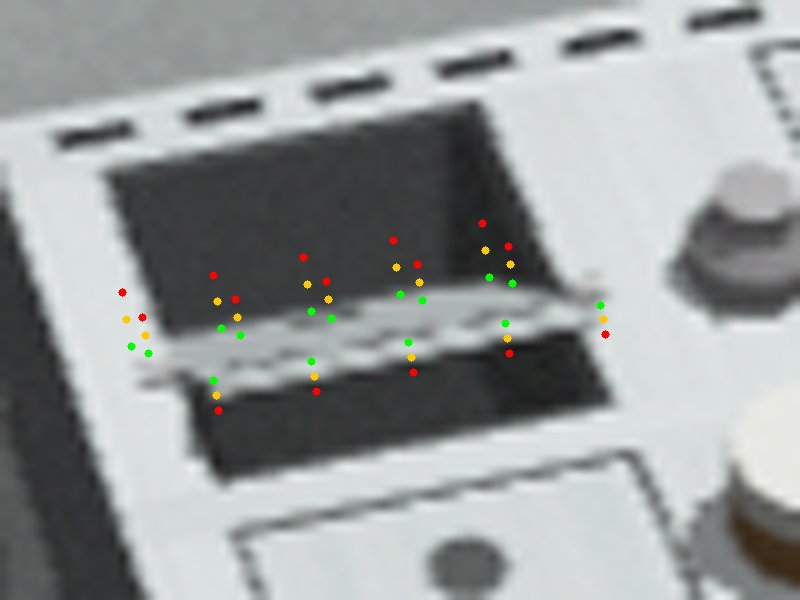

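Both views match the 0.70 rad (green) prediction, so I'm handing in.

```bash
python3 -c "
from workcell import *
print(state()['qd'].round(2));print(close_job())"
```

```text
[ 1.51  0.36 -0.18  0.11 -0.09  0.2 ]
the job is handed in; nothing more can be done
None
```

The near right cover (cover_2) was the one over the empty bay. I pushed it open to its stop and handed the job in at about 6.3 s; no verdict is reported.

- **Finding it:** I located the dimples from both cameras. They came out at z = 85 mm, with spacings of 106.0 and 144.1 mm against the nominal 106 and 144. The first cover I pressed gave way under a steady 2–3 N, so I did not touch the other three.
- **Opening it:** I pushed the dimple down about 27 mm until the force rose sharply to about 21 N, the highest I saw and well under the 80 N limit. Then I withdrew the arm straight up and moved it clear.
- **Tilt check:** The plate's edges in both views match a tilt of about 0.7 rad. The dimple centroid alone suggested only about 0.56, which disagrees. I trust the edges more because the bay's shadow distorts the centroid. Both are above the required 0.5.
- **Everything else:** Comparing the before and after scene pictures showed changes only at the arm, its shadow and this cover. The other covers stayed level and no bystander had visibly moved.
- **At hand-in:** The arm was touching nothing, though joint 1 still read a small settling speed of 1.5 deg/s.

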